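Set a stone holder up to its index mark with the play taken up

TASK

The slide of this stone holder has about a centimetre of play at its thumb post, so it is always set by coming up to the mark in the closing direction. Draw the slide right back with the post, stand the brown stone on the bed between the steel fence and the rubber pad and let go of it, then bring the slide up gently until the stone presses the sprung pad in so far that its red line is level with the white index marks. Do not squeeze the stone well past the mark, let go of the post with the play still taken up in the closing direction, and leave the green stone, the jar and the cup where they are.

Things in the scene. Friction and masses are not known exactly. Their poses are not given: they have to be found in the camera images.
- holder: blue stone holder, fixed to the table; bed 90 mm wide (x), 295 mm long, 12 mm thick, running from y = -130 to +165 mm in its own frame; origin on the table surface; its +y is the closing direction, towards the rubber pad. The pad housing (50 mm wide, top at z = 52 mm) stands at y = 120 to 160 mm. The bed is open and flat where the stone goes.
- bed_mid (a point): middle of the place for the stone, on top of the bed (12 mm above the table), 28 mm before the rubber pad's face; axes as the holder's
- index_mark (a point): the pair of white index marks on top of the pad housing, 56 mm above the table; axes as the holder's
- nip_pad: sprung pad; origin on the red line on its steel flag, 56 mm above the table; axes as the holder's. Its rubber face (38 mm wide, from 16 to 52 mm above the table) looks to -y and lies 30 mm before the line. Untouched, the line stands 3 mm before (on the -y side of) the index marks; the pad yields to +y against a spring of 2.5 N per mm, from no force, so the line is level with the marks at about 7.5 N; it bottoms at 7 mm (17.5 N)
- fence_face (a point): middle of the sliding fence's flat steel face, 34 mm above the table; the face is 44 mm wide and 14 to 54 mm above the table, looks to +y, and is 14 mm thick
- slide (a joint): position of the sliding fence: 0 = right back (110 mm between the fence and the untouched pad), growing by m towards the pad, at most 0.1. It drags with about 10 N of friction and stays where it is left, even under the pad's spring
- play (a joint): position of the thumb post on the slide, 0 to 0.010 m, towards +y; 0 = against the rear stop (it then pulls the slide back), 0.010 = against the front stop (it then pushes the slide closed; play taken up). In between the post moves alone at about 1 N
- post_mid (a point): middle of the black thumb post to be gripped: a block 20 mm (x) by 22 mm (y), from 32 to 83 mm above the table; this point is 65 mm above the table; axes as the holder's. The play stops before and behind it reach up to 31 mm, the fence 43 mm or more before it to 54 mm
- stone_mid (a point): centre of the rough brown stone, an uneven rounded lump about 44 (own x) by 49 (own y) by 35 mm high, 0.12 kg; half-way up, 17 mm above what it rests on. Its width between the faces is only roughly known and depends on how it is turned
- green_mid (a point): centre of the rough dark green stone, 54 x 65 x 37 mm, to be left alone
- jar_mid (a point): centre of the small jar with dark grey cap, 56 mm wide, 78 mm high, to be left alone
- cup_mid (a point): centre of the blue cup, 77 mm wide, 86 mm high, to be left alone
Mind the look-alikes: they are no part of the job. Leave any orange or yellow look-alike of the part that bears stone_mid alone.

How it is judged (in metres and radians):
On the way, in this order (a step that is already met when the one before it is completed fails the run):
1. the slide is drawn back (its position below 0.02 m) (value of joint slide below 0.02 m), for 0.2 s.
2. the brown stone stands on the bed between fence and pad, let go, with the slide still back (x of stone_mid in the frame of holder between -0.015 and 0.015 m and z of stone_mid in the frame of holder between 0.02 and 0.04 m and y of stone_mid in the frame of holder between 0.03 and 0.09 m and value of joint slide below 0.03 m and contact force between the fingers and anything else below 0.3 N), for 0.2 s.
At the end, for the whole second after the job is handed in: the stone rests on the bed (its centre within 15 mm of the bed's centre line) nipped between fence and pad, the red line is within 1.5 mm of the index marks, the post is within 2 mm of its front stop (play taken up in the closing direction), and the fingers touch nothing (x of stone_mid in the frame of holder between -0.015 and 0.015 m and z of stone_mid in the frame of holder between 0.02 and 0.04 m and y of stone_mid in the frame of holder between 0.06 and 0.09 m and y of nip_pad in the frame of index_mark between -0.0015 and 0.0015 m and contact force between nip_pad and anything else above 2 N and value of joint play above 0.008 m and contact force between the fingers and anything else below 0.3 N).
It fails at once if the pad is pressed with more than 15 N (contact force between nip_pad and anything else above 15 N).
It fails at once if the green stone, the jar or the cup is moved more than 15 mm (distance of any of green_mid, jar_mid, cup_mid from where it was at the start of the episode above 0.015 m).
It also fails if it takes over 72 s, if anything falls off the work surface, if the arm or the gripper's body presses on something with over 40 N, if the wrist force passes 120 N, or if a joint passes its speed limit or range.

ROBOT

A 6-joint arm with a two-finger parallel gripper is mounted at the origin on a cart in front of the work surface, level with it; the furniture and walls round the work are solid. World frame = base frame: x ahead of the robot, y to its left, z up, the work surface at z = 0. Lengths are in m, angles in degrees, forces in N, time in s.
With the tool pointing down it reaches from about 0.375 to 0.9 m from the base axis. Payload 3.1 kg.
Tool frame: the origin (TCP) lies at the very end of the fingers, on their centre line; the grasp point (between the pads) lies 19 mm behind it; z points along the fingers, y is the line along which they close (so a half turn about z gives the same grasp; the last joint's range is limited). The gripper opens to 87 mm and grips with 3 to 60 N. Pads are 19 mm wide; open, the fingers measure 117 mm over their backs; the gripper's body (75 mm by 190 mm) begins 51 mm behind the grasp point.
Start: joints at [64.601, 30.224, 82.088, -0, 67.689, -10.227], TCP at [0.164, 0.603, 0.223] pointing down, gripper open.
Joint ranges: [-176.69, 176.69], [-43.24, 126.21], [12.49, 139.97], [-82, 262], [0, 151.66], [-163.58, 163.58]. Speed limits (degrees/s): [159.86, 159.86, 180, 180, 180, 180].

INTERFACE

Orientations are given as a 3x3 rotation matrix whose columns are the frame's x, y, z axes.
In Python, from rig import * gives the robot as it stands.
- The arm moves only by the tool jog_arm, never from a script. Its arguments are lists of equal length, an entry for each row: "delta_pos": the shift along the world's x, y, z in cm, a list of three; "turn": the turn about the world's z in degrees; "grip": the closure, from 0 (fully open) to 1 (shut). In form: {"delta_pos": [[x, y, z], ...], "turn": [turn, ...], "grip": [grip, ...]}. A call has 1 to 12 rows; each row is the pose to reach, as a shift and turn from the pose commanded when the call began; what a row does not reach only later rows make up. A row lasts 1/8 s, in which the tool goes at most 62.5 mm and 10.7 degrees, less where a joint would pass 70% of its speed; a pose out of reach is approached as far as the arm can. A call with a gripper value outside its range is refused whole. The fingers move at their own pace and stop on an object; the grip force is fixed at half the most. Time passes only in rows, so rows that repeat a pose let the fingers close. It gives the time, the measured TCP pose, the force, the opening and the grip force at its end, in the units of the state.
- read_state(): the state, without advancing time (a new reading comes with each control period).
- capture(name): name is "side" or "top"; returns a dict with "color" (384x512x3 uint8, blue, green, red), "fovy" (degrees; the focal length in pixels is half the picture's height over the tangent of half this angle, whatever the lens; pixels are square), "cx", "cy" (the principal point, pixels), "camera_from_world" (4x4, takes a point from world to camera coordinates). Camera axes: x right, y up, looking along -z (the intrinsics and any distortion apply to the point x, -y, -z); pixel columns grow to the right and rows downward; lengths in m; the calibration is good to about 2 mm. A picture is of the moment at which its call begins. There is no depth.
- hand_in(): hands the job in; it is judged then, once.
The state is a dict: "time_s": time; "joint_positions": joint angles; "qvel": joint speeds; "tau": joint torques, N m; "position": TCP position; "tcp_rot": TCP orientation; "force": force on the tool from outside, world axes, zero at the start; "moment": the same for the moment, N m; "opening": opening from 0.0 (shut) to 1.0 (fully open); "grasp_force": force on a finger pad.
Only numpy, scipy, OpenCV 4.12 (cv2) and the standard library are available. Lean on these libraries where they do the work, as an engineer would, in place of code of your own. Each camera call takes 0.05 s, during which the arm holds its last target. There are 200 camera calls.

## Working session

There is one attempt and no reset: what is moved stays moved. The work goes in short steps, Python scripts to look and compute and a tool call to move; the robot and the scene stay as the last step left them, time stands still between calls to the robot, and variables do not carry over. Pictures are saved under pics/ and viewed, at most 10 in all, crops included, and the job is handed in when it is done.

Besides the shell and the picture viewer there is one more tool, called after "Call:" by a JSON object that holds its "name" and its "arguments". jog_arm: Moves the arm, as the interface text tells. Its arguments: {"type":"object","properties":{"delta_pos":{"type":"array"},"turn":{"type":"array"},"grip":{"type":"array"}},"required":["delta_pos","turn","grip"]}

```bash
mkdir -p pics; ls; cat > h.py <<'E'
from rig import *
import numpy as np, cv2
def snap(n,f):
    c=capture(n); cv2.imwrite('pics/'+f+'.png',c['color']); np.savez('pics/'+f+'.npz',**{k:np.array(v) for k,v in c.items()}); return c
def load(f): return dict(np.load('pics/'+f+'.npz',allow_pickle=True))
def foc(c): return c['color'].shape[0]/2/np.tan(np.radians(float(c['fovy']))/2)
def proj(c,p):
    q=c['camera_from_world']@np.append(p,1); f=foc(c); return np.array([c['cx']+f*q[0]/-q[2], c['cy']-f*q[1]/-q[2]])
def unproj(c,u,v,z):
    f=foc(c); d=np.array([(u-c['cx'])/f,-(v-c['cy'])/f,-1]); M=c['camera_from_world']; R=M[:3,:3]; o=-R.T@M[:3,3]; d=R.T@d
    return o+d*(z-o[2])/d[2]
E
python3 - <<'E'
from h import *
s=read_state(); print(s)
for n in ('side','top'):
    c=snap(n,n+'0'); print({k:v for k,v in c.items() if k!='color'})
a=np.hstack([cv2.imread('pics/top0.png')]); cv2.imwrite('pics/top0b.png',cv2.resize(a,(800,600),interpolation=cv2.INTER_CUBIC))
a=cv2.imread('pics/side0.png'); cv2.imwrite('pics/side0b.png',cv2.resize(a,(800,600),interpolation=cv2.INTER_CUBIC))
E
```

```text
pics
{'time_s': 0.0, 'joint_positions': array([ 6.45997294e+01,  3.02793266e+01,  8.21557580e+01, -6.22445012e-04,
        6.76880304e+01, -1.02261644e+01]), 'qvel': array([ 0.05322355, -0.07274219, -0.00895224, -0.02361896, -0.22664447,
        0.03052544]), 'tau': array([-2.76491824e-05, -4.40038741e+01, -1.76595175e+01,  6.33200677e-02,
        5.82181779e-02, -1.58486851e-04]), 'position': array([0.16324363, 0.60255674, 0.22157124]), 'tcp_rot': array([[-9.65135800e-01,  2.61748073e-01, -9.12609303e-04],
       [ 2.61749401e-01,  9.65133911e-01, -1.94535801e-03],
       [ 3.71596476e-04, -2.11640960e-03, -9.99997691e-01]]), 'force': array([ 0.32430602, -0.10463776, -0.35245989]), 'moment': array([-0.01776003, -0.0258105 ,  0.00536327]), 'grasp_force': 0.0, 'opening': 0.9981986435107351}
{'fovy': 42.545628983566615, 'cx': 243.6925140810036, 'cy': 192.8940362182141, 'camera_from_world': array([[-0.99700067, -0.07436746,  0.02142753,  0.55228985],
       [ 0.06118935, -0.58792384,  0.80659867, -0.01602774],
       [-0.04738694,  0.80549056,  0.59071096, -1.61252279],
       [ 0.        ,  0.        ,  0.        ,  1.        ]])}
{'fovy': 54.130633328836836, 'cx': 252.57248440871717, 'cy': 192.78305153748508, 'camera_from_world': array([[ 1.17853401e-03, -9.99999306e-01,  3.38428155e-07,
         1.01129200e-01],
       [ 9.84858498e-01,  1.16074871e-03,  1.73356254e-01,
        -5.39871402e-01],
       [-1.73356134e-01, -2.03972937e-04,  9.84859182e-01,
        -1.22600368e+00],
       [ 0.00000000e+00,  0.00000000e+00,  0.00000000e+00,
         1.00000000e+00]])}
```

View pics/top0b.png

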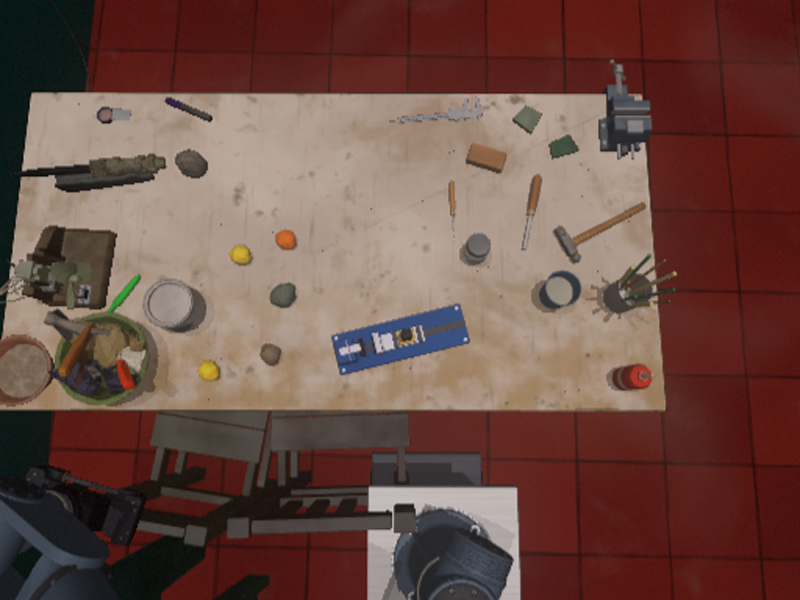

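View pics/side0b.png

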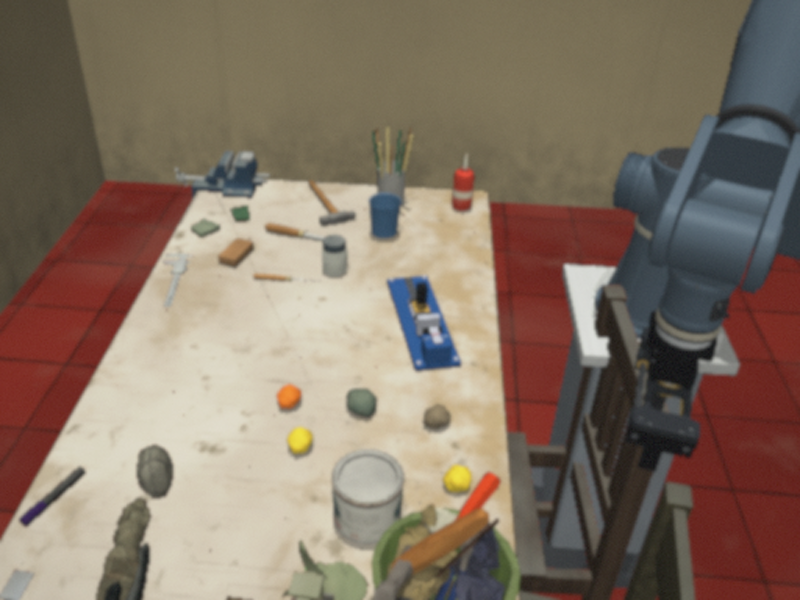

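The top view (800 px wide) shows the holder at (400,340) with its pad housing at the left, the brown stone at (271,354), the green stone at (283,295), the jar at (477,249) and the cup at (560,290). The side view agrees with this. Next I take enlarged crops.

```bash
python3 - <<'E'
from h import *
c=load('top0'); im=c['color']
a=im[185:250,160:310]; A=cv2.resize(a,None,fx=5.33,fy=5.33,interpolation=cv2.INTER_CUBIC)[:300]
d=load('side0')['color']; b=d[172:240,235:305]; B=cv2.resize(b,None,fx=4.4,fy=4.4,interpolation=cv2.INTER_CUBIC)
b2=d[240:285,250:300]; B2=cv2.resize(b2,None,fx=6,fy=6,interpolation=cv2.INTER_CUBIC)
o=np.zeros((600,800,3),np.uint8)
o[:A.shape[0],:min(800,A.shape[1])]=A[:,:800]; o[300:300+min(300,B.shape[0]),:B.shape[1]]=B[:300]; o[300:300+B2.shape[0],400:400+B2.shape[1]]=B2
cv2.imwrite('pics/crop0.png',o)
def mask(c,lo,hi): return cv2.inRange(cv2.cvtColor(c['color'],cv2.COLOR_BGR2HSV),lo,hi)
m=mask(c,(105,120,40),(130,255,255)); n,l,s,ce=cv2.connectedComponentsWithStats(m)
i=[k for k in range(1,n) if 200<ce[k][0]<310 and 180<ce[k][1]<250]; print([(s[k],ce[k]) for k in i])
mm=np.isin(l,i).astype(np.uint8); pts=cv2.findNonZero(mm); r=cv2.minAreaRect(pts); bx=cv2.boxPoints(r)
w=[unproj(c,u,v,.012) for u,v in bx]; print(bx,np.round(w,4)); w=np.array(w)
print([np.linalg.norm(w[k]-w[k-1]) for k in range(4)])
E
```

```text
[(array([214, 196,  82,  37, 595], dtype=int32), array([254.58655462, 209.26218487])), (array([217, 209,  83,  30, 628], dtype=int32), array([261.77388535, 223.72770701])), (array([213, 216,   1,   2,   2], dtype=int32), array([213. , 216.5])), (array([299, 218,   1,   1,   1], dtype=int32), array([299., 218.])), (array([224, 226,   4,   5,  12], dtype=int32), array([225.66666667, 228.16666667])), (array([218, 237,   1,   2,   2], dtype=int32), array([218. , 237.5]))]
[[212.29414 215.17648]
 [293.9412  194.76474]
 [299.8824  218.52945]
 [218.23532 238.9412 ]] [[ 0.4674  0.2405  0.012 ]
 [ 0.5391 -0.0422  0.012 ]
 [ 0.4562 -0.0612  0.012 ]
 [ 0.386   0.2187  0.012 ]]
[np.float64(0.08427665178700286), np.float64(0.29166990975591334), np.float64(0.08508832640316731), np.float64(0.2884739758852661)]
```

View pics/crop0.png

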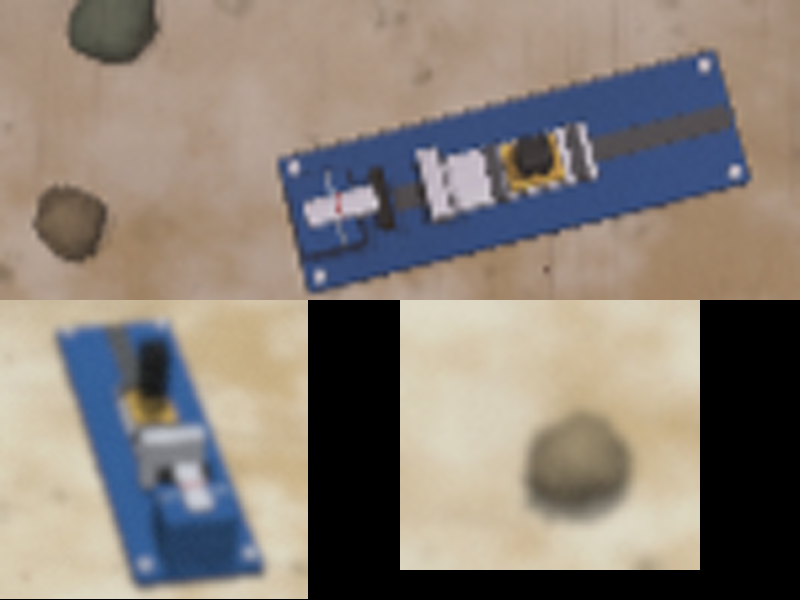

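```bash
cat >> h.py <<'E'
Y=np.radians(14.2); XH=np.array([np.cos(Y),np.sin(Y)]); YH=np.array([-np.sin(Y),np.cos(Y)]); O=np.array([.4665,.0720])
def toh(p): d=np.array(p)[:2]-O; return np.round(1000*np.array([d@XH,d@YH]),1)
def tow(x,y): return O+XH*x+YH*y
E
python3 - <<'E'
from h import *
t=load('top0'); s=load('side0')
cp=lambda x,y:(160+(x+.5)/5.33-.5,185+(y+.5)/5.33-.5)
for n,x,y,z in [('red',338,203,.056),('markup',329,175,.056),('markdn',345,240,.056),('posttop',533,148,.083),('fencetop_front',432,182,.054),('s1',294,167,.012),('s2',320,275,.012),('s3',704,65,.012),('s4',736,172,.012),('stone',70,223,.017)]:
    p=unproj(t,*cp(x,y),z); print(n,p.round(4),toh(p))
print('stone side',unproj(s,279.7,267.5,.017))
def side(x,y):return 235+(x+.5)/4.4-.5,172+(y-300+.5)/4.4-.5
for n,x,y,z in [('red',192,485,.056),('posttop',153,348,.083),('s1',145,565,.012),('s2',250,552,.012)]:
    p=unproj(s,*side(x,y),z);print(n,p.round(4),toh(p))
print('green',unproj(t,283*.64,295*.64,.018))
E
```

```text
red [0.4374 0.1997 0.056 ] [  3.1 131. ]
markup [0.4548 0.2056 0.056 ] [ 21.5 132.4]
markdn [0.4144 0.195  0.056 ] [-20.3 132.1]
posttop [0.4686 0.0788 0.083 ] [3.7 6.1]
fencetop_front [0.4508 0.1414 0.054 ] [ 1.8 71.1]
s1 [0.4648 0.232  0.012 ] [ 37.6 155.5]
s2 [0.3954 0.214  0.012 ] [-34.1 155.2]
s3 [ 0.532  -0.0342  0.012 ] [  37.4 -119. ]
s4 [ 0.4619 -0.0537  0.012 ] [ -35.3 -120.7]
stone [0.428  0.3744 0.017 ] [ 36.9 302.6]
stone side [0.4295444  0.37966523 0.017     ]
red [0.4391 0.1984 0.056 ] [  4.5 129.3]
posttop [0.4702 0.0812 0.083 ] [5.9 8. ]
s1 [0.467  0.2314 0.012 ] [ 39.6 154.4]
s2 [0.3973 0.2111 0.012 ] [-33.  151.8]
green [0.55863833 0.34997479 0.018     ]
```

Call:
{"name": "jog_arm", "arguments": {"delta_pos": [[30.6,-52.2,0],[30.6,-52.2,0],[30.6,-52.2,0],[30.6,-52.2,0],[30.6,-52.2,0],[30.6,-52.2,0],[30.6,-52.2,0],[30.6,-52.2,0],[30.6,-52.2,0],[30.6,-52.2,0],[30.6,-52.2,-5],[30.6,-52.2,-9]], "turn": [-60.6,-60.6,-60.6,-60.6,-60.6,-60.6,-60.6,-60.6,-60.6,-60.6,-60.6,-60.6], "grip": [0,0,0,0,0,0,0,0,0,0,0,0]}}

```text
time_s: 1.6
position: [0.4697, 0.0803, 0.1313]
tcp_rot: [[-0.244, 0.97, 0.0], [0.97, 0.244, 0.0], [-0.0, 0.0, -1.0]]
force: [0.5, -0.8, -1.1]
opening: 0.999
grasp_force: 0.0
```

Call:
{"name": "jog_arm", "arguments": {"delta_pos": [[0,0,-4],[0,0,-7],[0,0,-8.3],[0,0,-8.3],[0,0,-8.3],[0,0,-8.3],[0,0,-8.3],[0,0,-8.3],[0,0,-8.3],[0,0,-8.3]], "turn": [0,0,0,0,0,0,0,0,0,0], "grip": [0,0,0,0.9,0.9,0.9,0.9,0.9,0.9,0.9]}}

```text
time_s: 2.85
position: [0.4695, 0.0812, 0.0496]
tcp_rot: [[-0.246, 0.969, -0.0], [0.969, 0.246, -0.0], [-0.0, -0.0, -1.0]]
force: [-0.8, -0.5, -0.6]
opening: 0.289
grasp_force: 0.0
```

Call:
{"name": "jog_arm", "arguments": {"delta_pos": [[0,0,0],[0,0,0],[0,0,0],[0.25,-0.97,0],[0.5,-1.94,0],[0.75,-2.9,0],[1.0,-3.9,0],[1.25,-4.85,0],[1.5,-5.8,0],[1.7,-6.8,0],[1.84,-7.27,0],[1.84,-7.27,0]], "turn": [0,0,0,0,0,0,0,0,0,0,0,0], "grip": [1,1,1,1,1,1,1,1,1,1,1,1]}}

```text
time_s: 4.35
position: [0.4859, 0.0097, 0.0494]
tcp_rot: [[-0.245, 0.97, -0.004], [0.97, 0.245, 0.003], [0.004, -0.004, -1.0]]
force: [-5.4, 5.2, 5.3]
opening: 0.229
grasp_force: 30.0
```

```bash
python3 - <<'E'
from h import *
c=snap('top','top1'); s=read_state(); print(s['position'],s['force'],s['opening'],s['grasp_force'])
im=c['color']
a=im[185:250,160:310]; A=cv2.resize(a,None,fx=5.33,fy=5.33,interpolation=cv2.INTER_CUBIC)
cv2.imwrite('pics/crop1.png',A)
E
```

```text
[0.4858807  0.009732   0.04939537] [-4.76867695  5.36128407  4.91013482] 0.2256418346643197 29.99137284932658
```

View pics/crop1.png

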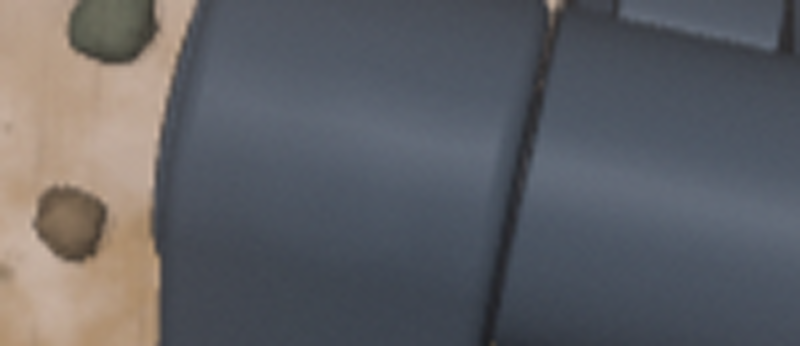

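The arm hides the holder in the top view. I pull a little further and watch the force for the rear stop.

Call:
{"name": "jog_arm", "arguments": {"delta_pos": [[0.1,-0.4,0],[0.2,-0.8,0],[0.2,-0.8,0]], "turn": [0,0,0], "grip": [1,1,1]}}

```text
time_s: 4.78
position: [0.4878, 0.0021, 0.0494]
tcp_rot: [[-0.245, 0.97, -0.004], [0.97, 0.245, 0.003], [0.004, -0.003, -1.0]]
force: [-5.3, 6.4, 5.2]
opening: 0.225
grasp_force: 30.0
```

Call:
{"name": "jog_arm", "arguments": {"delta_pos": [[0.1,-0.4,0],[0.1,-0.4,0],[0.1,-0.4,0],[0.1,-0.4,0],[0.1,-0.4,0],[0.1,-0.4,0],[0.1,-0.4,4],[0.1,-0.4,8],[0,6,10],[-1,12,10],[-3,18,10],[-3,20,10]], "turn": [0,0,0,0,0,0,0,0,0,0,0,0], "grip": [1,1,0,0,0,0,0,0,0,0,0,0]}}

```text
time_s: 6.28
position: [0.4579, 0.2032, 0.1496]
tcp_rot: [[-0.249, 0.968, -0.001], [0.968, 0.249, 0.0], [0.0, -0.001, -1.0]]
force: [-0.0, 0.3, 0.5]
opening: 0.996
grasp_force: 0.0
```

```bash
python3 - <<'E'
from h import *
s=read_state(); print(s['position'],s['force'],s['opening'],s['time_s'])
c=snap('side','side2');d=c['color']
b=d[165:300,225:315]; cv2.imwrite('pics/crop2.png',cv2.resize(b,None,fx=4.4,fy=4.4,interpolation=cv2.INTER_CUBIC))
E
```

```text
[0.45792144 0.20317478 0.14963473] [-0.00440835  0.25391196  0.5452427 ] 0.9961784116762605 6.275
```

View pics/crop2.png

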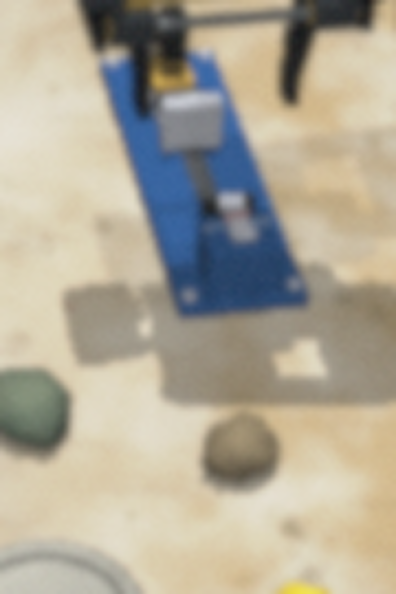

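The slide is clearly back: in the crop the fence is at (192,115), far from the pad at (235,205). The stone is at (241,450), unmoved. I go for the stone.

Call:
{"name": "jog_arm", "arguments": {"delta_pos": [[-0.9,5.8,0],[-1.9,11.6,0],[-2.9,17.3,0],[-2.9,17.3,-5],[-2.9,17.3,-10],[-2.9,17.3,-13],[-2.9,17.3,-14.6],[-2.9,17.3,-14.6],[-2.9,17.3,-14.6],[-2.9,17.3,-14.6],[-2.9,17.3,-14.6],[-2.9,17.3,-14.6]], "turn": [0,0,0,0,0,0,0,0,0,0,0,0], "grip": [0,0,0,0,0,0,0,0,1,1,1,1]}}

```text
time_s: 7.82
position: [0.4311, 0.3736, 0.004]
tcp_rot: [[-0.246, 0.969, 0.001], [0.969, 0.246, 0.0], [0.0, 0.001, -1.0]]
force: [-0.3, -0.8, 0.1]
opening: 0.628
grasp_force: 0.0
```

Call:
{"name": "jog_arm", "arguments": {"delta_pos": [[0,0,0],[0,0,0],[0,0,0],[0,0,1],[0,0,3],[0,0,7],[0,0,11],[0,0,11]], "turn": [0,0,0,0,0,0,0,0], "grip": [1,1,1,1,1,1,1,1]}}

```text
time_s: 8.82
position: [0.433, 0.3747, 0.1169]
tcp_rot: [[-0.246, 0.969, 0.007], [0.969, 0.246, 0.004], [0.002, 0.007, -1.0]]
force: [0.7, -0.4, -1.8]
opening: 0.531
grasp_force: 29.2
```

```bash
python3 - <<'E'
from h import *
s=read_state(); print(s['position'],s['force'],s['opening'],s['time_s'],s['tcp_rot'][:,1])
c=snap('side','side3');d=c['color']
a=d[150:300,215:335]; b=cv2.resize(a,None,fx=4,fy=4,interpolation=cv2.INTER_CUBIC); cv2.imwrite('pics/crop3.png',b)
print(proj(c,s['position']))
E
```

```text
[0.4330249  0.37472883 0.11692265] [ 0.67174008 -0.43892591 -1.80448623] 0.5311792882322506 8.825 [0.96928461 0.24583592 0.00721407]
[280.8899761  238.03574036]
```

View pics/crop3.png

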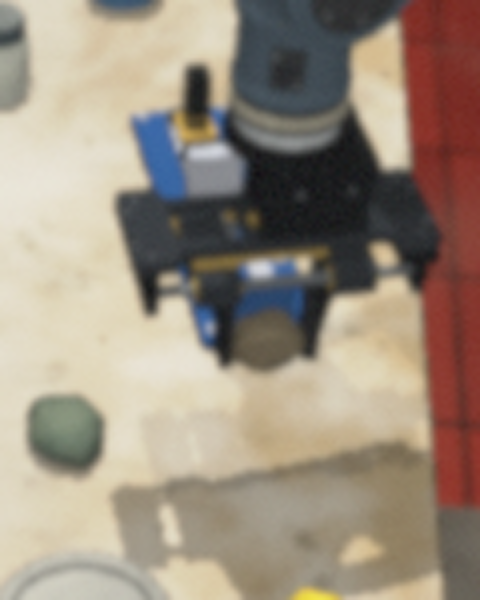

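Stone held at 46 mm opening and clear of the table. I carry it over the bed.

Call:
{"name": "jog_arm", "arguments": {"delta_pos": [[0.5,-5,0],[0.9,-10,0],[1.4,-15,0],[1.8,-20,0],[2.2,-24.1,0],[2.2,-24.1,0],[2.2,-24.1,-4],[2.2,-24.1,-7],[2.2,-24.1,-9],[2.2,-24.1,-9.4],[2.2,-24.1,-9.7],[2.2,-24.1,-9.7]], "turn": [0,0,0,0,0,0,0,0,0,0,0,0], "grip": [1,1,1,1,1,1,1,1,1,1,1,1]}}

```text
time_s: 10.38
position: [0.4532, 0.1328, 0.0169]
tcp_rot: [[-0.246, 0.969, 0.001], [0.969, 0.246, 0.0], [-0.0, 0.001, -1.0]]
force: [0.5, -0.0, -0.5]
opening: 0.536
grasp_force: 29.2
```

Call:
{"name": "jog_arm", "arguments": {"delta_pos": [[0,0,0],[0,0,0],[0,0,0],[0,0,0],[0,0,0],[0,0,0],[0,0,4],[0,0,9],[0,0,14],[2,-6,14],[4,-12,14],[4,-12,14]], "turn": [0,0,0,0,0,0,0,0,0,0,0,0], "grip": [0,0,0,0,0,0,0,0,0,0,0,0]}}

```text
time_s: 11.88
position: [0.4954, 0.0086, 0.157]
tcp_rot: [[-0.24, 0.971, 0.003], [0.971, 0.24, -0.001], [-0.002, 0.003, -1.0]]
force: [-0.3, 0.3, 0.1]
opening: 1.002
grasp_force: 0.0
```

```bash
python3 - <<'E'
from h import *
s=read_state(); print(s['position'],s['force'],s['opening'],s['time_s'])
c=snap('side','side4');d=c['color']
a=d[165:245,225:305]; cv2.imwrite('pics/crop4.png',cv2.resize(a,None,fx=7.5,fy=7.5,interpolation=cv2.INTER_CUBIC))
E
```

```text
[0.49536197 0.00860316 0.15700275] [-0.26011332  0.25736266  0.10393481] 1.001738093017906 11.875
```

View pics/crop4.png

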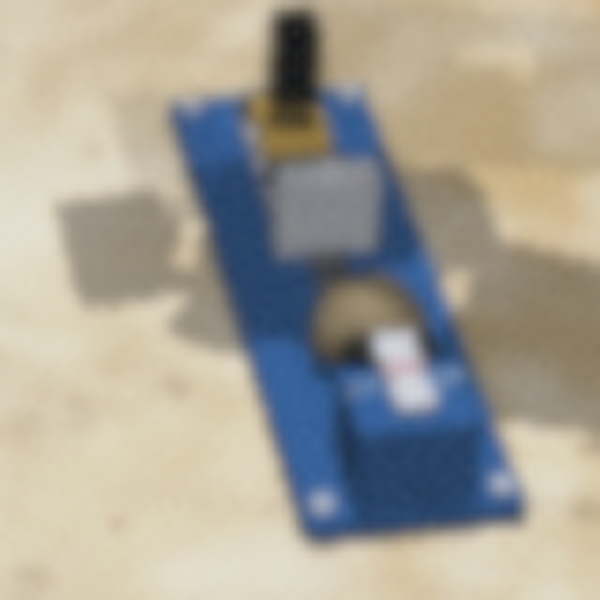

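Stone stands on the bed in line with the pad, at crop (368,320). The red line is at (405,367) and the index marks at y≈380, so the pad is untouched. I save a reference for the red line and grip the post again.

```bash
cat >> h.py <<'E'
O=np.array([.4684,.0725])
def red(n=6):
    R=[]
    for i in range(n):
        c=capture('side'); im=c['color'].astype(float)
        w=im[205:224,270:292]; e=np.clip(w[...,2]-np.maximum(w[...,1],w[...,0])-12,0,None)
        bright=cv2.dilate((w.min(2)>125).astype(np.uint8),np.ones((3,3)))  # near the white flag
        e=e*bright; yy,xx=np.mgrid[205:224,270:292]
        R.append([(e*xx).sum()/e.sum(),(e*yy).sum()/e.sum(),e.sum()])
    return c,np.mean(R,0),np.std(R,0)
E
python3 - <<'E'
from h import *
c,m,s=red(); print(m,s)
p=np.append(tow(.002,.1295),.056); q=np.append(tow(.002,.1325),.056); print(proj(c,p),proj(c,q),proj(c,q)-proj(c,p))
w=c['color'][208:222,274:288].astype(int); print(w[...,2]-w[...,1])
E
```

```text
[283.61530788 206.10846725  18.66666667] [1.32162844 0.16319226 2.13437475]
[278.43444214 213.69247537] [278.66934034 214.32871963] [0.23489819 0.63624426]
[[ 11   9   8   8   6   4   3  -4 -21 -36 -26  -6   5  13]
 [  6   2   1   1   1   1   1  -3 -18 -32 -30 -14   2  10]
 [  0  -1  -1  -1  -1  -2  -1  -3 -14 -29 -30 -19  -6   7]
 [ -2  -3  -1  -1  -2  -1   0   0  -9 -24 -28 -25 -10   3]
 [ -2  -2   2   4   5   6   4   3  -6 -23 -31 -29 -16  -1]
 [ -8   2   9  15  16  17  12   6 -10 -25 -29 -28 -23  -5]
 [-22  -6   8  15  14  14  10   1 -14 -26 -28 -27 -23 -15]
 [-29 -18  -1   5   5   4   2  -4 -13 -25 -29 -30 -27 -23]
 [-33 -25 -11  -3  -2  -1  -1  -5 -10 -19 -28 -33 -34 -30]
 [-35 -32 -18  -6  -3  -2  -2  -4  -9 -16 -30 -38 -40 -37]
 [-40 -38 -25 -12  -5  -3  -2  -5  -6 -15 -30 -41 -43 -41]
 [-41 -42 -34 -20 -11  -7  -8  -9 -11 -22 -34 -43 -44 -43]
 [-43 -43 -41 -31 -22 -19 -20 -19 -24 -31 -40 -41 -42 -41]
 [-42 -44 -41 -38 -37 -33 -33 -36 -36 -36 -38 -38 -37 -36]]
```

Call:
{"name": "jog_arm", "arguments": {"delta_pos": [[-0.5,-1.4,0],[-0.5,-1.4,-5],[-0.5,-1.4,-9],[-0.5,-1.4,-10.9],[-0.5,-1.4,-10.9],[-0.5,-1.4,-10.9],[-0.5,-1.4,-10.9],[-0.5,-1.4,-10.9],[-0.5,-1.4,-10.9],[-0.5,-1.4,-10.9],[-0.5,-1.4,-10.9],[-0.5,-1.4,-10.9]], "turn": [0,0,0,0,0,0,0,0,0,0,0,0], "grip": [0,0,0,0,0,1,1,1,1,1,1,1]}}

```text
time_s: 13.72
position: [0.4879, -0.0015, 0.0475]
tcp_rot: [[-0.246, 0.969, -0.0], [0.969, 0.246, 0.0], [0.0, -0.0, -1.0]]
force: [0.9, -0.4, 0.5]
opening: 0.29
grasp_force: 0.0
```

Call:
{"name": "jog_arm", "arguments": {"delta_pos": [[0,0,0],[0,0,0],[0,0,0]], "turn": [0,0,0], "grip": [1,1,1]}}

```text
time_s: 14.1
position: [0.4886, -0.0014, 0.0476]
tcp_rot: [[-0.246, 0.969, 0.001], [0.969, 0.246, 0.0], [-0.0, 0.001, -1.0]]
force: [3.3, 2.9, -1.7]
opening: 0.228
grasp_force: 30.0
```

```bash
cat >> h.py <<'E'
def red(n=8):
    R=[];ims=[]
    for i in range(n):
        c=capture('side'); im=c['color'].astype(float); ims.append(im)
    im=np.mean(ims,0); d=im[...,2]-im[...,1]
    p=d[208:221,277:281].mean(1); e=np.clip(p-2,0,None)
    k=int(np.argmax(p[2:-2]))+2; sl=slice(max(0,k-2),k+3); r=np.arange(208,221)
    return p.round(1),(e[sl]*r[sl]).sum()/e[sl].sum(), im.astype(np.uint8)
E
python3 - <<'E'
from h import *
p,r,im=red(); print(p,r); print(read_state()['force'])
E
```

```text
[  7.1   1.8  -0.6  -0.4   5.4  15.7  14.9   4.5  -1.7  -3.7  -6.1 -11.3
 -22. ] 213.44423076923076
[ 3.24092264  4.03268026 -2.16321104]
```

Call:
{"name": "jog_arm", "arguments": {"delta_pos": [[-0.12,0.48,0],[-0.25,0.97,0],[-0.37,1.45,0],[-0.5,1.94,0],[-0.61,2.42,0],[-0.74,2.91,0],[-0.86,3.39,0],[-0.98,3.88,0],[-1.1,4.36,0],[-1.23,4.85,0],[-1.35,5.33,0],[-1.35,5.33,0]], "turn": [0,0,0,0,0,0,0,0,0,0,0,0], "grip": [1,1,1,1,1,1,1,1,1,1,1,1]}}

```text
time_s: 16.0
position: [0.4754, 0.0505, 0.0476]
tcp_rot: [[-0.247, 0.969, 0.002], [0.969, 0.247, -0.002], [-0.003, 0.001, -1.0]]
force: [4.4, -6.8, -5.5]
opening: 0.227
grasp_force: 30.0
```

```bash
python3 - <<'E'
from h import *
p,r,im=red(); print(p,r); s=read_state(); print(s['force'],s['position'],toh(s['position']))
a=im[165:245,225:305]; cv2.imwrite('pics/crop5.png',cv2.resize(a,None,fx=7.5,fy=7.5,interpolation=cv2.INTER_CUBIC))
E
```

```text
[  4.    0.3  -1.2  -0.5   5.4  15.4  14.1   3.8  -1.7  -3.5  -6.1 -11.5
 -23.6] 213.39674465920652
[ 4.28160659 -5.76510661 -4.44811751] [0.47543438 0.05048587 0.04757937] [  1.4 -23.1]
```

View pics/crop5.png

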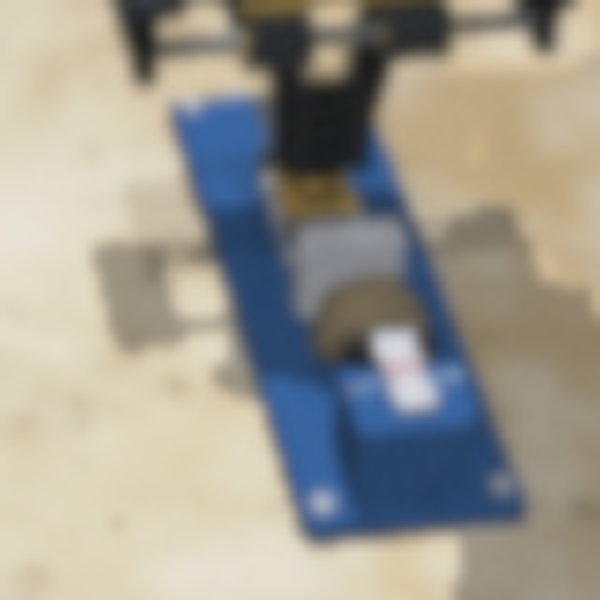

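Fence (350,260) is now near the stone and the red line has not moved. I go on gently.

Call:
{"name": "jog_arm", "arguments": {"delta_pos": [[-0.05,0.19,0],[-0.1,0.39,0],[-0.15,0.58,0],[-0.15,0.58,0]], "turn": [0,0,0,0], "grip": [1,1,1,1]}}

```text
time_s: 16.9
position: [0.4741, 0.0558, 0.0476]
tcp_rot: [[-0.247, 0.969, 0.002], [0.969, 0.247, -0.003], [-0.003, 0.001, -1.0]]
force: [4.4, -8.5, -5.6]
opening: 0.228
grasp_force: 30.0
```

```bash
cat > m.py <<'E'
from h import *
p,r,im=red(6); s=read_state(); print(p[3:10],round(r,3),'F',round(s['force'][:2]@YH,2),s['force'].round(1),toh(s['position']),s['time_s'])
a=im[165:245,225:305]; cv2.imwrite('pics/last.png',cv2.resize(a,None,fx=7.5,fy=7.5,interpolation=cv2.INTER_CUBIC))
E
python3 m.py
```

```text
[-0.2  5.6 15.2 14.1  3.8 -1.8 -3.5] 213.394 F -9.41 [ 4.5 -8.6 -5.4] [  1.4 -17.6] 17.2
```

Call:
{"name": "jog_arm", "arguments": {"delta_pos": [[-0.025,0.097,0],[-0.05,0.19,0],[-0.075,0.29,0],[-0.075,0.29,0]], "turn": [0,0,0,0], "grip": [1,1,1,1]}}

```text
time_s: 17.7
position: [0.4734, 0.0586, 0.0476]
tcp_rot: [[-0.247, 0.969, 0.002], [0.969, 0.247, -0.003], [-0.003, 0.001, -1.0]]
force: [3.6, -9.8, -5.3]
opening: 0.228
grasp_force: 30.0
```

```bash
python3 m.py
```

```text
[-0.4  5.5 15.5 14.   3.9 -1.8 -3.8] 213.396 F -9.61 [ 3.4 -9.  -5.6] [  1.4 -14.7] 18.0
```

Call:
{"name": "jog_arm", "arguments": {"delta_pos": [[-0.025,0.097,0],[-0.05,0.19,0],[-0.05,0.19,0]], "turn": [0,0,0], "grip": [1,1,1]}}

```text
time_s: 18.38
position: [0.4729, 0.0605, 0.0476]
tcp_rot: [[-0.247, 0.969, 0.002], [0.969, 0.247, -0.003], [-0.003, 0.001, -1.0]]
force: [2.9, -10.2, -5.1]
opening: 0.227
grasp_force: 30.0
```

```bash
python3 m.py
```

```text
[-0.4  5.3 15.3 14.   3.9 -1.8 -3.5] 213.408 F -10.01 [ 3.8 -9.4 -4.9] [  1.4 -12.8] 18.675
```

Call:
{"name": "jog_arm", "arguments": {"delta_pos": [[-0.025,0.097,0],[-0.05,0.19,0],[-0.05,0.19,0]], "turn": [0,0,0], "grip": [1,1,1]}}

```text
time_s: 19.05
position: [0.4724, 0.0624, 0.0476]
tcp_rot: [[-0.247, 0.969, 0.002], [0.969, 0.247, -0.003], [-0.003, 0.001, -1.0]]
force: [4.0, -10.1, -5.4]
opening: 0.232
grasp_force: 30.0
```

```bash
python3 m.py
```

```text
[-0.5  5.3 15.2 14.   4.  -1.8 -3.6] 213.416 F -10.62 [ 4.5 -9.8 -5.1] [  1.4 -10.8] 19.35
```

View pics/last.png

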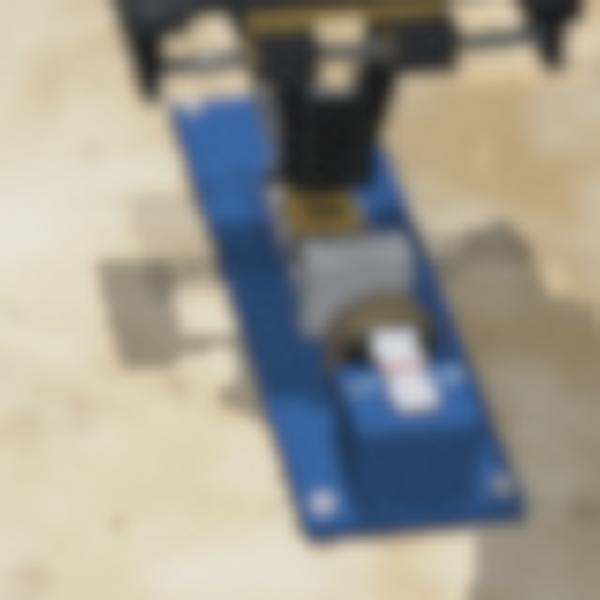

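The stone is moving with the fence, at crop (380,320), and the red line has not moved yet.

Call:
{"name": "jog_arm", "arguments": {"delta_pos": [[-0.025,0.097,0],[-0.025,0.097,0]], "turn": [0,0], "grip": [1,1]}}

```text
time_s: 19.6
position: [0.4722, 0.0633, 0.0476]
tcp_rot: [[-0.247, 0.969, 0.002], [0.969, 0.247, -0.003], [-0.003, 0.001, -1.0]]
force: [4.6, -9.4, -5.1]
opening: 0.23
grasp_force: 30.0
```

```bash
python3 m.py
```

```text
[-0.5  5.6 15.3 13.8  3.7 -1.7 -3.6] 213.379 F -11.19 [  4.  -10.5  -5.4] [ 1.4 -9.8] 19.9
```

Call:
{"name": "jog_arm", "arguments": {"delta_pos": [[-0.025,0.097,0],[-0.025,0.097,0]], "turn": [0,0], "grip": [1,1]}}

```text
time_s: 20.15
position: [0.4719, 0.0643, 0.0476]
tcp_rot: [[-0.247, 0.969, 0.002], [0.969, 0.247, -0.003], [-0.003, 0.001, -1.0]]
force: [5.5, -10.4, -4.7]
opening: 0.227
grasp_force: 30.0
```

```bash
python3 m.py
```

```text
[-0.2  5.3 15.4 14.1  3.9 -1.7 -3.6] 213.41 F -9.36 [ 4.1 -8.6 -5.1] [ 1.4 -8.8] 20.45
```

Call:
{"name": "jog_arm", "arguments": {"delta_pos": [[-0.025,0.097,0],[-0.025,0.097,0]], "turn": [0,0], "grip": [1,1]}}

```text
time_s: 20.7
position: [0.4717, 0.0653, 0.0476]
tcp_rot: [[-0.247, 0.969, 0.002], [0.969, 0.247, -0.003], [-0.003, 0.001, -1.0]]
force: [3.3, -10.1, -5.4]
opening: 0.227
grasp_force: 30.0
```

```bash
python3 m.py
```

```text
[-0.4  5.6 15.4 14.   3.9 -1.4 -3.5] 213.395 F -10.61 [ 4.5 -9.8 -4.9] [ 1.4 -7.8] 21.0
```

Not in contact yet; baseline is about -10 N. I keep going.

Call:
{"name": "jog_arm", "arguments": {"delta_pos": [[-0.025,0.097,0],[-0.025,0.097,0]], "turn": [0,0], "grip": [1,1]}}

```text
time_s: 21.25
position: [0.4715, 0.0661, 0.0476]
tcp_rot: [[-0.248, 0.969, 0.002], [0.969, 0.248, -0.003], [-0.004, 0.001, -1.0]]
force: [4.5, -10.9, -5.7]
opening: 0.234
grasp_force: 30.0
```

```bash
python3 m.py
```

```text
[-0.4  5.  14.5 15.8  6.2 -0.8 -3.9] 213.573 F -10.22 [ 4.2 -9.5 -5.2] [ 1.4 -7. ] 21.55
```

Call:
{"name": "jog_arm", "arguments": {"delta_pos": [[-0.025,0.097,0],[-0.025,0.097,0]], "turn": [0,0], "grip": [1,1]}}

```text
time_s: 21.8
position: [0.4713, 0.0668, 0.0476]
tcp_rot: [[-0.248, 0.969, 0.002], [0.969, 0.248, -0.004], [-0.004, 0.001, -1.0]]
force: [4.2, -12.6, -6.2]
opening: 0.229
grasp_force: 30.0
```

```bash
python3 m.py
```

```text
[-0.7  3.  12.6 16.   8.4 -0.  -3.5] 213.803 F -12.85 [  4.8 -12.1  -6.7] [ 1.4 -6.2] 22.1
```

Call:
{"name": "jog_arm", "arguments": {"delta_pos": [[-0.025,0.097,0],[-0.025,0.097,0]], "turn": [0,0], "grip": [1,1]}}

```text
time_s: 22.35
position: [0.4711, 0.0675, 0.0476]
tcp_rot: [[-0.248, 0.969, 0.002], [0.969, 0.248, -0.004], [-0.004, 0.001, -1.0]]
force: [4.3, -12.8, -5.1]
opening: 0.224
grasp_force: 30.0
```

```bash
python3 m.py
```

```text
[-1.1  1.6  9.6 17.1 11.5  1.3 -3.2] 214.057 F -12.69 [  3.4 -12.2  -6.2] [ 1.4 -5.6] 22.65
```

Contact made: the red line has moved by about 0.65 px, near the predicted 3 mm. I check it directly against the white marks.

```bash
cat > k.py <<'E'
from h import *
p,r,im=red(16); s=read_state(); print(p[3:10],round(r,3),'F',round(s['force'][:2]@YH,2),toh(s['position']),s['time_s'])
f=im.astype(float); 
print('R chan'); print(np.c_[np.arange(209,222),f[209:222,269:290,2].astype(int)])
c=load('side4')
for x in (-.02,-.012,0,.004,.012,.02): print(x,proj(c,np.append(tow(x,.1325),.056)).round(2))
a=im[200:230,262:297]; cv2.imwrite('pics/final.png',cv2.resize(a,None,fx=20,fy=20,interpolation=cv2.INTER_CUBIC))
E
python3 k.py
```

```text
[-1.1  1.7  9.9 17.  11.7  1.2 -3.2] 214.055 F -14.39 [ 1.4 -5.6] 23.45
R chan
[[209 106  94  89  91 100 121 148 165 165 156 144 116  82  64  58  57  74
  106 129 137 139]
 [210  92  82  74  72  84 123 169 192 195 189 174 135  87  59  57  54  63
   93 121 135 138]
 [211  77  70  59  54  68 120 175 204 210 208 195 158 106  66  57  53  55
   80 112 132 140]
 [212  68  62  49  43  55 104 161 197 211 213 207 181 132  83  60  55  55
   70 101 129 141]
 [213  65  60  50  44  50  82 136 183 206 212 210 194 152 102  75  74  76
   76  93 122 140]
 [214  63  62  57  58  63  79 118 168 198 208 209 198 166 124  98  97 100
   90  87 112 136]
 [215  56  61  69  78  86  91 111 151 189 206 210 204 183 147 115 104 101
   88  77  98 128]
 [216  48  61  81  93  96  94 101 136 182 206 212 211 198 167 127  96  83
   71  65  84 117]
 [217  41  55  75  87  87  82  83 117 167 198 210 212 208 185 138  90  67
   60  57  71 104]
 [218  39  45  60  68  69  66  68  94 140 178 195 201 201 185 140  88  62
   57  56  61  91]
 [219  40  39  46  54  59  59  60  73 108 144 160 164 164 153 118  78  60
   57  55  56  77]
 [220  42  38  42  51  55  57  58  61  80 102 111 111 109 101  83  65  57
   56  54  52  66]
 [221  44  38  39  47  53  55  56  56  61  68  70  68  67  64  58  54  51
   50  49  47  56]]
-0.02 [286.   213.64]
-0.012 [283.34 213.89]
0 [279.34 214.27]
0.004 [278.   214.39]
0.012 [275.33 214.64]
0.02 [272.65 214.89]
```

View pics/final.png

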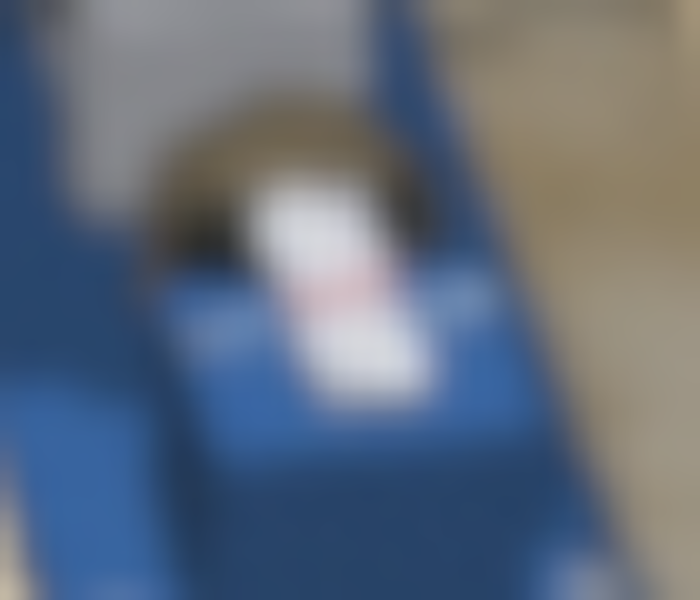

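The line at (278.5, 214.05) now lies near the marks, slightly short judging by force and direct comparison, where the marks are at (272.5,216.1) and (285,214.7) and drawn about 4 mm lower. One more small nudge.

Call:
{"name": "jog_arm", "arguments": {"delta_pos": [[-0.015,0.058,0],[-0.015,0.058,0]], "turn": [0,0], "grip": [1,1]}}

```text
time_s: 23.7
position: [0.4711, 0.0678, 0.0476]
tcp_rot: [[-0.248, 0.969, 0.003], [0.969, 0.248, -0.004], [-0.005, 0.001, -1.0]]
force: [3.1, -15.0, -5.0]
opening: 0.229
grasp_force: 30.0
```

```bash
python3 - <<'E'
from h import *
F=[]
for i in range(12):
    capture('side'); F.append(read_state()['force'][:2]@YH)
print(np.mean(F),np.std(F))
p,r,im=red(12); s=read_state(); print(p[3:10],round(r,3),toh(s['position']),s['time_s'])
E
```

```text
-14.730672224910435 0.5280080073734952
[-1.2  0.6  7.7 17.1 12.8  2.  -3.2] 214.161 [ 1.4 -5.2] 24.9
```

Call:
{"name": "jog_arm", "arguments": {"delta_pos": [[0,0,0],[0,0,0],[0,0,0],[0,0,0],[0,0,4],[0,0,9],[0,0,15],[0,0,20],[-1,-6,20],[-3,-12,20],[-5,-18,20],[-6,-24,20]], "turn": [0,0,0,0,0,0,0,0,0,0,0,0], "grip": [0,0,0,0,0,0,0,0,0,0,0,0]}}

```text
time_s: 26.4
position: [0.4081, -0.1701, 0.2476]
tcp_rot: [[-0.246, 0.969, -0.0], [0.969, 0.246, 0.001], [0.001, -0.0, -1.0]]
force: [2.0, 0.1, 0.0]
opening: 1.004
grasp_force: 0.0
```

Call:
{"name": "jog_arm", "arguments": {"delta_pos": [[-1,-5,0],[-1,-5,0],[-1,-5,0]], "turn": [0,0,0], "grip": [0,0,0]}}

```text
time_s: 26.78
position: [0.3989, -0.2183, 0.2472]
tcp_rot: [[-0.245, 0.969, -0.001], [0.969, 0.245, 0.002], [0.002, -0.001, -1.0]]
force: [0.3, 0.6, -0.3]
opening: 1.004
grasp_force: 0.0
```

```bash
python3 - <<'E'
from h import *
p,r,im=red(16); print('side',p[3:10],round(r,3),read_state()['position'],read_state()['time_s'])
T=np.mean([capture('top')['color'].astype(float) for i in range(16)],0); np.save('pics/T.npy',T)
c=load('top0')
for n,A in (('before',c['color'].astype(float)),('now',T)):
    d=A[...,2]-A[...,1]; w=d[219:227,218:229]; print(n); print(np.c_[np.arange(219,227),w.round()].astype(int))
    B=A[214:233,216:232,2]; print(np.c_[np.arange(214,233),B].astype(int))
print(proj(c,np.append(tow(.002,.1325),.056))-proj(c,np.append(tow(.002,.1295),.056)))
E
```

```text
side [-0.9  0.4  7.5 16.6 12.5  2.  -3.4] 214.164 [ 0.39950772 -0.21934878  0.2475418 ] 27.575
before
[[219 -20 -20 -21 -10 -17 -20 -20 -13 -11 -14 -11]
 [220 -21 -19 -20 -16 -15 -19 -17 -10  -1   5   7]
 [221 -21 -21 -16 -13  -3  46   9   6   7  11  10]
 [222  -6   5   7   7   8  41  13  10  10   8   8]
 [223   8   9  11   9  10  56  13  10  10   9   8]
 [224  12  10  10  10  10  61  13   9   9   8   9]
 [225   9   9  11   9  11  17  20   1   2   4   3]
 [226  10   9   3   0   1  -1   1 -15 -20  -4 -11]]
[[214  75  63  60  57  59  58  58  60  57  58  56  57  59  58  58  57]
 [215  73  58  58  59  57  57  58  58  59  56  57  57  57  58  58  57]
 [216  90  57  58  57  55  55  56  58  57  57  57  58  57  55  57  51]
 [217  72  54  57  57  57 101  63  58  58  51  56  58  57  57  56  48]
 [218  59  59  58  58  58 113  65  58  58  52  55  56  55  54  53  50]
 [219  57  58  59  58  58 118  65  60  58  55  51  56  56  83  58  54]
 [220  58  58  56  59  59  96 107  64  58  89 133 165 166 172  78  55]
 [221  59  57  57  57  59  94 140 140 164 171 182 196 196 196 114  59]
 [222  59  84  98 163
[... 1849 characters left out ...]
1 207 208 208 208 208 208 117  62]
 [224 120 198 204 205 207 208 206 185 207 208 208 208 180 157  90  58]
 [225  77 201 207 208 208 207 208 185 178 146 126 125 102  85  58  56]
 [226  61 201 208 208 181 146 127 122 105  78  61  52  55  57  50  56]
 [227  61 130 126 127 107  78  61 110  66  61  61  53  53  57  52  54]
 [228  60  67  60  60  60  61  61  99  79  62  60  56  52  57  51  55]
 [229  62  61  61  60  60  60  60  70 110  66  61  59  51  56  55  58]
 [230  62  61  61  61  60  60  61  60  93  62  54  52  50  56  56  58]
 [231  65  60  61  60  60  58  54  52  59  51  50  51  54  56  56  58]
 [232  71  56  54  53  51  51  50  51  55  55  55  55  56  58  58  58]]
[-0.87975531  0.22042604]
```

The sharper top view shows the red line about 0.9 mm short of the marks: line at column 222.5 on row 223, marks through column 222.3 at mid-row, and a move of about 0.6 px out of 0.88 px. I grip the post again and push on about 0.7 mm.

Call:
{"name": "jog_arm", "arguments": {"delta_pos": [[1.5,6,0],[3,12,0],[4.5,18,0],[6,24,0],[7.1,28.7,0],[7.1,28.7,0],[7.1,28.7,-6],[7.1,28.7,-12],[7.1,28.7,-17],[7.1,28.7,-20],[7.1,28.7,-20],[7.1,28.7,-20]], "turn": [0,0,0,0,0,0,0,0,0,0,0,0], "grip": [0,0,0,0,0,0,0,0,0,0,0,0]}}

```text
time_s: 29.88
position: [0.4713, 0.067, 0.0484]
tcp_rot: [[-0.245, 0.97, 0.001], [0.97, 0.245, -0.0], [-0.001, 0.001, -1.0]]
force: [0.3, 1.0, -0.2]
opening: 1.004
grasp_force: 0.0
```

Call:
{"name": "jog_arm", "arguments": {"delta_pos": [[0,0,0],[0,0,0],[0,0,0],[0,0,0],[0,0,0],[0,0,0],[0,0,0],[0,0,0],[0,0,0],[-0.025,0.1,0],[-0.05,0.2,0],[-0.05,0.2,0]], "turn": [0,0,0,0,0,0,0,0,0,0,0,0], "grip": [1,1,1,1,1,1,1,1,1,1,1,1]}}

```text
time_s: 31.38
position: [0.471, 0.068, 0.0475]
tcp_rot: [[-0.247, 0.969, 0.002], [0.969, 0.247, -0.002], [-0.003, 0.001, -1.0]]
force: [1.5, -8.6, -2.8]
opening: 0.223
grasp_force: 30.0
```

```bash
cat > k2.py <<'E'
from h import *
p,r,im=red(8); F=[]
for i in range(6):
    capture('side'); F.append(read_state()['force'][:2]@YH)
s=read_state(); print(p[3:10],round(r,3),np.mean(F),toh(s['position']),s['time_s'])
E
python3 k2.py
```

```text
[-1.3  0.5  7.7 17.2 12.8  2.  -2.7] 214.161 -8.838840009847313 [ 1.5 -5. ] 32.075
```

Call:
{"name": "jog_arm", "arguments": {"delta_pos": [[-0.025,0.1,0],[-0.038,0.15,0],[-0.038,0.15,0]], "turn": [0,0,0], "grip": [1,1,1]}}

```text
time_s: 32.45
position: [0.471, 0.0682, 0.0475]
tcp_rot: [[-0.248, 0.969, 0.002], [0.969, 0.248, -0.004], [-0.004, 0.001, -1.0]]
force: [1.7, -14.5, -2.8]
opening: 0.23
grasp_force: 30.0
```

```bash
python3 k2.py
```

```text
[-1.3  0.5  7.4 16.2 12.4  1.7 -2.9] 214.167 -14.426961423153097 [ 1.5 -4.7] 33.15
```

Call:
{"name": "jog_arm", "arguments": {"delta_pos": [[-0.015,0.058,0],[-0.015,0.058,0]], "turn": [0,0], "grip": [1,1]}}

```text
time_s: 33.4
position: [0.4709, 0.0686, 0.0475]
tcp_rot: [[-0.248, 0.969, 0.002], [0.969, 0.248, -0.004], [-0.005, 0.001, -1.0]]
force: [1.5, -16.1, -4.3]
opening: 0.224
grasp_force: 30.0
```

```bash
python3 k2.py
```

```text
Traceback (most recent call last):
  File "k2.py", line 4, in <module>
    capture('side'); F.append(read_state()['force'][:2]@YH)
    ~~~~~~~^^^^^^^^
ValueError: 200 camera calls are used up
```

Call:
{"name": "jog_arm", "arguments": {"delta_pos": [[-0.01,0.04,0],[-0.01,0.04,0]], "turn": [0,0], "grip": [1,1]}}

```text
time_s: 34.25
position: [0.4708, 0.0688, 0.0475]
tcp_rot: [[-0.248, 0.969, 0.002], [0.969, 0.248, -0.005], [-0.005, 0.001, -1.0]]
force: [1.3, -17.6, -3.6]
opening: 0.229
grasp_force: 30.0
```

```bash
python3 k2.py
```

```text
Traceback (most recent call last):
  File "k2.py", line 2, in <module>
    p,r,im=red(8); F=[]
           ~~~^^^
  File "h.py", line 28, in red
    c=capture('side'); im=c['color'].astype(float); ims.append(im)
ValueError: 200 camera calls are used up
```

The camera calls are used up; I spent too many on averaging. Top image plus travel puts the pad at about 2.6 mm and the force (17.4 − 10.3 ≈ 7 N) at about 2.8 mm. Both are well inside 1.5 to 4.5 mm, so I release.

Call:
{"name": "jog_arm", "arguments": {"delta_pos": [[0,0,0],[0,0,0],[0,0,0],[0,0,0],[0,0,0],[0,0,4],[0,0,9],[0,0,14],[0,0,16],[0,0,16],[0,0,16]], "turn": [0,0,0,0,0,0,0,0,0,0,0], "grip": [0,0,0,0,0,0,0,0,0,0,0]}}

```text
time_s: 35.62
position: [0.4684, 0.0723, 0.2066]
tcp_rot: [[-0.246, 0.969, -0.002], [0.969, 0.246, 0.0], [0.001, -0.002, -1.0]]
force: [-1.7, 0.8, -1.0]
opening: 0.999
grasp_force: 0.0
```

```bash
python3 -c "
from rig import *
s=read_state();print(s['position'],s['force'],s['opening']);print(hand_in())"
```

```text
[0.46843396 0.07230447 0.20655836] [-1.69560825  0.76800763 -0.96727363] 0.9994235762567067
the job is handed in; nothing more can be done
None
```

I handed the job in at about 36 s with the stone nipped, the post let go after a final closing push and the gripper clear; the red line is about level with the marks by force and travel (roughly 2.6–2.8 mm of the 3 mm), not checked by camera after the last push because the calls ran out, and no verdict came back.

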